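# Feed a slat under the drum sander's head

## Task

Take the wooden slat out of the sloping rack by lifting it straight off the slope, so that the slat itself pushes the sprung keeper of the rack's hook open, and lay it flat on the infeed bed of the small drum sander, in front of the head, and let go of it. Then push it from behind through the low tunnel under the head until its front end is fully home against the end stop, and last throw the lock lever all the way over, away from the robot. Leave the other things on the bench where they are.

Things in the scene. Friction and masses are not known exactly. Their poses are not given: they have to be found in the camera images.
- slat: Plain light wooden slat 140 x 50 x 20 mm (its x, y, z), about 0.1 kg, two small dark screw holes in its top, both ends alike. Origin at the centre of its underside, z up through its thickness. Starts on the rack's slope, x uphill, low end under the keeper; its long sides are free to be gripped across the 50 mm width.
- rack: Fixed plywood rack, foot 170 x 70 x 12 mm. Origin at table level below the slat's middle; x points uphill, away from the robot. Its 36 mm wide support (narrower than the slat) rises at 0.52 rad, 70 mm above the table over the origin. Steel hook back at the low end (23 mm high, square to the slope); 8 mm lip 4 mm beyond the slat's high end: the slat leaves only by lifting off the slope.
- keeper (a joint): Sprung steel flap, 24 mm wide, 20 mm long, hinged on the hook's back and lying 2 mm above the slat's low end, overlapping it by 14 mm. 0 = shut, grows as it is pushed up off the slope, at most 1.5 rad; needs 0.5 to 1.5 N, springs shut by itself. The slat slips past it when lifted some 20 mm off the slope; 40 mm is well clear.
- keeper_tip (a point): Middle of the free edge of the keeper.
- sander: Fixed bench drum sander, grey and bare steel. Origin at table level; x is the feed direction, away from the robot, y left. Bed 200 mm wide, surface 40 mm above the table, from x = -90 to +235 mm. Head: upright front face at x = +90 mm, 200 mm wide, 100 mm deep, top 230 mm above the table, motor on its right.
- mouth (a point): Middle of the tunnel's entrance, on the bed in the plane of the head's front face (sander x = 90, z = 40 mm). Tunnel 56 mm wide, 27 mm high, 100 mm long; two 10 mm high guides flare over 30 mm to 90 mm wide before it. Behind the head, 128 mm past the mouth, is a 25 mm high end stop: a slat home on it has its centre 58 mm past the mouth, its rear end 12 mm outside the head; lean back to push it.
- lock (a joint): Black lock lever, 80 mm long, on an apron left (+y) of the infeed bed, 45 mm before the sander's origin and 155 mm left of it. 0 = leaning 0.5 rad towards the robot (unlocked), 1.0 = leaning 0.5 rad away (locked). Turns about the sander's y axis with light friction and stays where left.
- lock_tip (a point): Top end of the lock lever.
Not all that is in view belongs to the job. Leave any orange look-alike of the rack alone.

How it is judged:
On the way, in this order (a step that is already met when the one before it is completed fails the run):
1. the slat pushes the keeper open (value of joint keeper above 0.5 rad and contact force between slat and keeper above 0.05 N).
2. the slat lies flat on the infeed bed in front of the head, let go (z of slat in the frame of mouth between -0.004 and 0.004 m and angle between slat's own z axis and vertical below 0.08 rad and x of slat in the frame of mouth between -0.18 and 0 m and y of slat in the frame of mouth between -0.075 and 0.075 m and contact force between slat and the fingers below 0.1 N), for 0.1 s.
3. the slat is under the head and home against the end stop (x of slat in the frame of mouth above 0.053 m and z of slat in the frame of mouth below 0.004 m and angle between the x axis of slat and the x axis of sander, either way round below 0.1 rad), for 0.1 s.
4. the lock lever is thrown fully over (value of joint lock above 0.88 rad), for 0.1 s.
At the end, for the whole second after the job is handed in: The slat lies flat in the tunnel under the head, its front end within 5 mm of the end stop and square to it within 0.1 rad, at rest; the lock lever is over (0.88 rad or more of 1.0) and the empty rack's keeper has sprung shut (all of step 3 and x of slat in the frame of mouth below 0.062 m and y of slat in the frame of mouth between -0.008 and 0.008 m and z of slat in the frame of mouth above -0.004 m and linear speed of slat below 0.01 m/s and value of joint keeper below 0.15 rad and value of joint lock above 0.88 rad); the robot touches nothing.
It fails at once if a bystander on the bench is moved by more than 30 mm (distance of any of glue, offcut, short_slat, hoop, tin, driver, hammer from where it was at the start of the episode above 0.03 m).
It also fails if it takes over 61 s, if anything falls off the work surface, if the arm or the gripper's body presses on something with over 40 N, if the wrist force passes 120 N, or if a joint passes its speed limit or range.

## Robot

A 6-joint arm with a two-finger parallel gripper is mounted at the origin on the work surface. World frame = base frame: x ahead of the robot, y to its left, z up, the work surface at z = 0. Lengths are in m, angles in rad, forces in N, time in s.
With the tool pointing down it reaches from about 0.425 to 0.95 m from the base axis. Payload 3.5 kg.
Tool frame: the origin (TCP) lies at the very end of the fingers, on their centre line; the grasp point (between the pads) lies bot.pinch_z behind it (bot.pinch_z is the distance from the TCP to the grasp point, in m); z points along the fingers, y is the line along which they close (so a half turn about z gives the same grasp; the last joint's range is limited). The gripper opens to 85 mm and grips with 20 to 120 N. Pads are 22 mm wide; open, the fingers measure 114 mm over their backs; the gripper's body (76 mm by 85 mm) begins 54 mm behind the grasp point. The pads swing forward as they close: fully open they stand 13 mm farther back than shut.
Start: joints at [1.048, 0.286, 1.577, -0, 1.279, -0.15], TCP at [0.246, 0.629, 0.231] pointing down, gripper open.
Joint ranges: [-2.77, 2.77], [-0.9, 2.22], [0.21, 2.48], [-1.53, 4.67], [0.24, 2.81], [-2.84, 2.84]. Speed limits (rad/s): [2.79, 2.79, 3.14, 3.14, 3.14, 3.14].

## Interface

Orientations are given as a unit quaternion [x, y, z, w].
In Python, from workcell import bot gives the robot as it stands. The module is installed in compiled form; this text tells all that it offers.
- The arm moves only by the tool step_arm, never from a script. Its argument "deltas" is a list of rows, each an object of numbers: "ax", "ay", "az": the turn, a rotation vector about the tool's x, y, z normalised to -1 to 1, where 1 is 6 degrees; "tx", "ty", "tz": the shift along the tool's x, y, z normalised to -1 to 1, where 1 is 0.04 m; "grip": the opening, from 0 (shut) to 1 (fully open). A call has 1 to 10 rows; each row shifts and turns the commanded pose from where the row before left it, along the tool's axes as they then stand; what a row does not reach is not made up. A row lasts 1/12 s, in which the tool goes at most 41.7 mm and 7.16 degrees, less where a joint would pass 70% of its speed; a pose out of reach is approached as far as the arm can. A call with a number of a shift or a turn outside -1 to 1 is refused whole. A call with a gripper value outside its range is refused whole. The fingers move at their own pace and stop on an object; "newtons" is the grip in N (left out, the last holds). Time passes only in rows, so rows that do not move let the fingers close. It gives the time, the measured TCP pose, the force, the opening and the grip force at its end, in the units of the state.
- bot.get_state(): the state, without advancing time (a new reading comes with each control period).
- bot.camera(name): name is "scene" or "side" or "wrist"; returns (picture, depth): 420x560x3 uint8, red, green, blue; 420x560 float32, m along the optical axis (not along the pixel's ray), 0 where there is no reading.
- bot.camera_params(name): a dict with "mtx" (3x3 intrinsics, pixels), "T" (4x4, takes a point from camera to world coordinates). Camera axes: x right, y down, z forward; pixel columns grow to the right and rows downward; lengths in m; the calibration is good to about 2 mm. A picture is of the moment at which its call begins: read the wrist's pose just before it. camera_params takes no time and is no camera call; for the wrist camera it gives the pose at the moment of the call.
- bot.sign_off(): hands the job in; it is judged then, once.
Trained networks look in the newest picture that a camera, given by its name, has taken for a name from the list of things; names that differ only in an ending like _2 or _b are one class to them, and where a whole thing is asked for, a point or a joint stands for the part that bears it (a point fixed in the world has none). Each returns a list of dicts, best first, with "p" (0 to 1); they miss things now and then, are a little off and sometimes report something else, mostly with a low value. They report only what shows in the picture. A call takes as long as a camera call. They do not tell look-alikes from the thing itself.
- bot.find_in(camera, query): "extent" ([left, top, width, height] in pixels, round what is visible of it).
- bot.cut_out(camera, query): "mask" (420x560 bool, what is visible of it) and "extent" ([left, top, width, height] in pixels, round what is visible of it).
- bot.spot_point(camera, query): "xy" ([column, row] in pixels: a listed point, or the origin of a listed thing).
The state is a dict: "clock": time; "q": joint angles; "joint_vel": joint speeds; "effort": joint torques, N m; "ee_pos": TCP position; "orientation": TCP orientation; "force": force on the tool from outside, world axes, zero at the start; "moment": the same for the moment, N m; "opening": finger opening in m; "grip_force": force on a finger pad.
Only numpy, scipy, OpenCV 4.12 (cv2) and the standard library are available. Lean on these libraries where they do the work, as an engineer would, in place of code of your own. Each camera call takes 0.05 s, during which the arm holds its last target. There are 200 camera calls.

## Working session

There is one attempt and no reset: what is moved stays moved. The work goes in short steps, Python scripts to look and compute and a tool call to move; the robot and the scene stay as the last step left them, time stands still between calls to the robot, and variables do not carry over. Pictures are saved under pics/ and viewed, at most 11 in all, crops included, and the job is handed in when it is done.

Besides the shell and the picture viewer there is one more tool, called after "Emit:" as name([rows], argument=value, ...), one row to a line, values as JSON. step_arm: Moves the arm, as the interface text tells. Its arguments: {"type":"object","properties":{"deltas":{"type":"array","items":{"type":"object","properties":{"ax":{"type":"number"},"ay":{"type":"number"},"az":{"type":"number"},"tx":{"type":"number"},"ty":{"type":"number"},"tz":{"type":"number"},"grip":{"type":"number"}}}},"newtons":{"type":"number"}},"required":["deltas"]}

```bash
mkdir -p pics
cat > h.py <<'E'
from workcell import bot
import numpy as np, cv2
from scipy.spatial.transform import Rotation as R
def world(cam,u,v,depth,p=None):
    p=p or bot.camera_params(cam); K=p['mtx']; T=p['T']
    return (T@np.array([(u-K[0,2])*depth/K[0,0],(v-K[1,2])*depth/K[1,1],depth,1]))[:3]
def cloud(cam,d):
    p=bot.camera_params(cam);K=p['mtx'];T=p['T']
    v,u=np.mgrid[:420,:560]
    P=np.stack([(u-K[0,2])*d/K[0,0],(v-K[1,2])*d/K[1,1],d],-1)
    return P@T[:3,:3].T+T[:3,3]
E
python3 - <<'E'
from h import *
np.set_printoptions(precision=4,suppress=True)
s=bot.get_state();print(s['clock'],s['ee_pos'],s['orientation'],bot.pinch_z,s['opening'])
ims=[]
for c in ['scene','side']:
    im,d=bot.camera(c); cv2.imwrite(f'pics/{c}0.png',im[...,::-1]); np.save(f'{c}0.npy',d)
    C=cloud(c,d); np.save(f'{c}0c.npy',C)
    print(c,bot.camera_params(c)['T'][:3,3])
    for q in ['slat','rack','keeper_tip','sander','mouth','lock_tip']:
        for r in bot.spot_point(c,q)[:3]:
            u,v=r['xy']; print(q,round(r['p'],2),np.round(r['xy']),C[min(int(v),419),min(int(u),559)])
E
```

```text
0.0 [0.2455 0.6281 0.23  ] [ 0.1853  0.9827 -0.0011 -0.0004] 0.0187 0.08497558049827393
scene [0.9462 0.6327 0.7981]
slat 0.7 [233. 220.] [ 0.5757 -0.1546  0.09  ]
rack 0.9 [174. 183.] [ 0.6064 -0.5079  0.0086]
rack 0.78 [238. 237.] [ 0.5596 -0.1721  0.0104]
rack 0.73 [390. 283.] [0.3242 0.1778 0.0088]
keeper_tip 0.52 [419. 256.] [0.1872 0.1463 0.0033]
keeper_tip 0.39 [249. 215.] [ 0.5159 -0.1782  0.0613]
sander 0.75 [304. 335.] [0.6055 0.2037 0.0399]
mouth 0.29 [251. 211.] [ 0.4999 -0.2012  0.0531]
lock_tip 0.68 [382. 337.] [0.5365 0.3443 0.1436]
side [ 0.4254 -1.137   1.1304]
slat 0.71 [300. 242.] [ 0.5583 -0.1931  0.0907]
rack 0.9 [326. 361.] [ 0.5923 -0.53    0.0458]
rack 0.68 [301. 259.] [ 0.5658 -0.1854  0.0096]
rack 0.62 [217. 182.] [0.3158 0.1615 0.0128]
keeper_tip 0.63 [304. 356.] [ 0.543  -0.5224  0.0588]
keeper_tip 0.56 [184. 281.] [ 0.2487 -0.2911  0.0634]
keeper_tip 0.52 [278. 244.] [ 0.4998 -0.1677  0.0569]
sander 0.65 [297. 179.] [0.5795 0.1342 0.0371]
mouth 0.71 [322. 175.] [0.6675 0.1546 0.0388]
lock_tip 0.39 [278. 116.] [0.526  0.3332 0.1497]
```

```bash
ls pics
```

```text
scene0.png
side0.png
```

View pics/scene0.png

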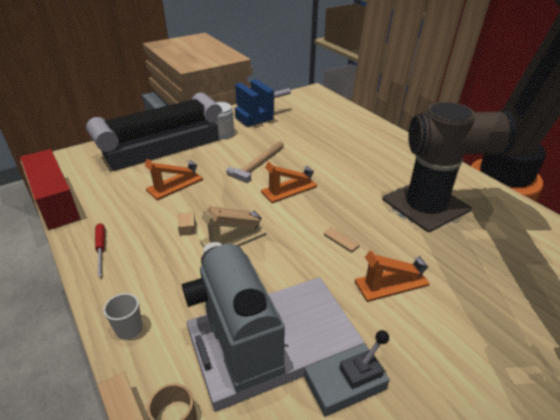

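View pics/side0.png

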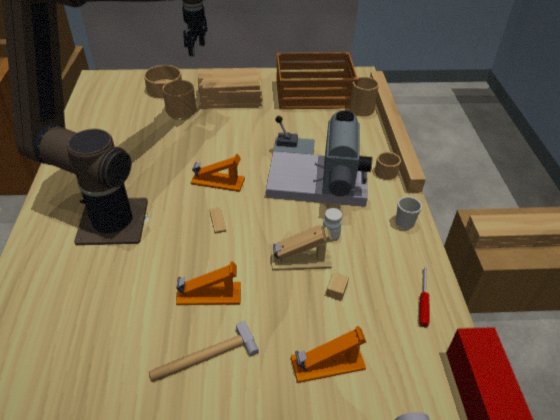

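Candidates for the rack: the plywood rack with the light slat at side (300,250) / scene (233,225), and orange look-alikes at side (217,175), (208,288), (328,355). The slat could be confused with the short slat at side (218,220) or the offcut at (338,285). I choose the plywood rack; glue bottle stands close by at (332,225).

Run:
```python
from h import *
np.set_printoptions(precision=4,suppress=True)
im=cv2.imread('pics/side0.png')
cv2.imwrite('pics/crop1.png',cv2.resize(im[195:285,255:365],None,fx=6,fy=6,interpolation=cv2.INTER_CUBIC))
for c in ['side','scene']:
    C=np.load(f'{c}0c.npy')
    bot.camera(c)
    # slat
    for q in ['slat','sander','lock','rack','keeper']:
        for r in bot.cut_out(c,q)[:3]:
            m=r['mask']; P=C[m]; print(c,q,round(r['p'],2),r['extent'],np.median(P,0))
    ms=[r['mask'] for r in bot.cut_out(c,'slat')]
    for m in ms:
        P=C[m];
        if abs(np.median(P[:,0])-.56)>.05 or abs(np.median(P[:,1])+.17)>.05: continue
        for _ in range(6):
            ctr=np.median(P,0); n=np.linalg.svd(P-P.mean(0),full_matrices=False)[2][2]; n*=np.sign(n[2])
            d=(P-P.mean(0))@n; P=P[abs(d)<max(.002,1.5*np.median(abs(d)))]
        V=np.linalg.svd(P-P.mean(0),full_matrices=False)[2]
        a=V[0]*np.sign(V[0][0]); b=np.cross(n,a)
        ra=(P@a); rb=P@b
        A=np.percentile(ra,[1,99]);B=np.percentile(rb,[1,99])
        print(c,'slat top n',n,'tilt',np.arccos(n[2]),'dir',a,'yaw',np.arctan2(a[1],a[0]),'yaw n',np.arctan2(-n[1],-n[0]),'size',np.diff(A),np.diff(B),'ctr',a*A.mean()+b*B.mean()+n*(P@n).mean(),len(P))
    m=(abs(C[...,2]-.04)<.006)&(C[...,0]>.4)&(C[...,0]<.9)&(C[...,1]>-.02)&(C[...,1]<.32)
    P=C[m][:,:2].astype(np.float32); r=cv2.minAreaRect(P*1000); print(c,'bed',r,np.median(C[m][:,2]))
    m=(C[...,2]>.2)&(C[...,2]<.26)&(C[...,0]>.4)&(C[...,0]<.9)&(C[...,1]>-.02)&(C[...,1]<.32)
    P=C[m]; print(c,'head top',P.min(0),P.max(0))
```

```text
side slat 0.82 [276.8, 222.9, 44.8, 36.6] [ 0.5652 -0.1914  0.0872]
side sander 0.94 [266.2, 109.4, 105.9, 97.5] [0.6643 0.1036 0.0442]
side rack 0.9 [268.6, 227.4, 62.2, 41.7] [ 0.5869 -0.1966  0.0133]
side rack 0.73 [190.6, 153.1, 55.2, 40.3] [0.3322 0.1644 0.0176]
side rack 0.68 [178.8, 257.6, 62.7, 48.9] [ 0.3209 -0.3048  0.0212]
side keeper 0.63 [297.1, 346.7, 10.4, 16.5] [ 0.5384 -0.521   0.0589]
side keeper 0.56 [178.3, 276.1, 6.3, 9.8] [ 0.2417 -0.2894  0.0587]
side slat top n [-0.4941 -0.0125  0.8693] tilt 0.5169258188785105 dir [0.8679 0.0557 0.4937] yaw 0.06405706750433014 yaw n 0.02536694411428631 size [0.1362] [0.0428] ctr [ 0.5597 -0.1873  0.0874] 309
side bed ((711.6910400390625, 164.78904724121094), (268.1192932128906, 451.03778076171875), 76.19454956054688) 0.03983739869227554
side head top [0.6638 0.0455 0.2001] [0.7731 0.2562 0.2408]
scene slat 0.72 [207.4, 208.5, 51.1, 17.0] [ 0.5725 -0.1614  0.0911]
scene slat 0.47 [362.2, 326.8, 29.0, 34.0] [0.5415 0.3417 0.1325]
scene sander 0.72 [182.8, 245.2, 206.3, 171.9] [0.7022 0.2306 0.0426]
scene sander 0.55 [362.7, 328.9, 26.5, 34.8] [0.5415 0.3422 0.1369]
scene lock 0.56 [364.4, 327.2, 27.6, 33.9] [0.541  0.3422 0.1363]
scene rack 0.67 [263.4, 162.0, 52.6, 40.3] [ 0.3258 -0.2752  0.0146]
scene rack 0.65 [143.4, 157.6, 58.0, 44.6] [ 0.6201 -0.4921  0.0212]
scene rack 0.64 [203.4, 209.4, 65.2, 36.9] [ 0.5736 -0.1612  0.0129]
scene slat top n [-0.4788  0.0845  0.8738] tilt 0.5077894012425441 dir [ 0.8712 -0.0735  0.4853] yaw -0.08415938469275093 yaw n -0.1747260690588476 size [0.1324] [0.041] ctr [ 0.5624 -0.1679  0.0885] 234
scene bed ((711.1821899414062, 165.58380126953125), (266.2167663574219, 456.3676452636719), 74.3927230834961) 0.03977754908178255
scene head top [0.6659 0.0524 0.2   ] [0.776  0.253  0.2366]
```

View pics/crop1.png

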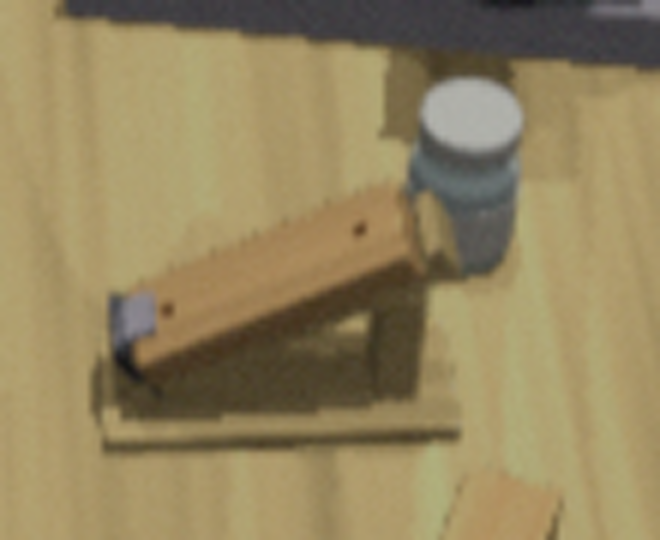

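Confirmed: the plywood rack with the slat (holes at crop (168,310) and (360,230)) and the keeper at (138,315). The glue bottle stands right behind the high end at crop (470,180). Moving in for a close wrist look.

Emit:
step_arm([
  {"tx": -0.6, "ty": -0.75, "tz": -0.08, "grip": 1},
  {"tx": -0.6, "ty": -0.75, "tz": -0.08, "grip": 1},
  {"tx": -0.6, "ty": -0.75, "tz": -0.08, "grip": 1},
  {"tx": -0.6, "ty": -0.75, "tz": -0.08, "grip": 1},
  {"tx": -0.6, "ty": -0.75, "tz": -0.08, "grip": 1},
  {"tx": -0.6, "ty": -0.75, "tz": -0.08, "grip": 1},
  {"tx": -0.6, "ty": -0.75, "tz": -0.08, "grip": 1},
  {"tx": -0.6, "ty": -0.75, "tz": -0.08, "grip": 1},
  {"tx": -0.6, "ty": -0.75, "tz": -0.08, "grip": 1},
  {"tx": -0.6, "ty": -0.75, "tz": -0.08, "grip": 1},
])

```text
validation failed for argument at $.de...
```

Emit:
step_arm([
  {"tx": -0.6, "ty": -0.75, "tz": -0.08, "grip": 1},
  {"tx": -0.6, "ty": -0.75, "tz": -0.08, "grip": 1},
  {"tx": -0.6, "ty": -0.75, "tz": -0.08, "grip": 1},
  {"tx": -0.6, "ty": -0.75, "tz": -0.08, "grip": 1},
  {"tx": -0.6, "ty": -0.75, "tz": -0.08, "grip": 1},
  {"tx": -0.6, "ty": -0.75, "tz": -0.08, "grip": 1},
  {"tx": -0.6, "ty": -0.75, "tz": -0.08, "grip": 1},
  {"tx": -0.6, "ty": -0.75, "tz": -0.08, "grip": 1},
  {"tx": -0.6, "ty": -0.75, "tz": -0.08, "grip": 1},
  {"tx": -0.6, "ty": -0.75, "tz": -0.08, "grip": 1},
])

```text
validation failed for argument at $.de...
```

Emit:
step_arm([
  {"tx": -0.6, "ty": -0.75, "tz": -0.08, "grip": 1},
  {"tx": -0.6, "ty": -0.75, "tz": -0.08, "grip": 1},
  {"az": -0.9, "grip": 1},
  {"az": -0.9, "grip": 1},
  {"az": -0.9, "grip": 1},
  {"az": -0.86, "grip": 1},
  {"grip": 1},
  {"grip": 1},
])

```text
validation failed for argument at $.de...
```

```bash
cat >> h.py <<'E'
np.set_printoptions(precision=4,suppress=True)
def st():
    s=bot.get_state();M=R.from_quat(s['orientation']).as_matrix()
    print('t',s['clock'],'pos',s['ee_pos'],'open',s['opening'],'f',s['force'],'grip',s['grip_force']);print(M);return s,M
def slatfit(c,q='slat'):
    im,d=bot.camera(c); C=cloud(c,d)
    for r in bot.cut_out(c,q)[:3]:
        P=C[r['mask']&(d>0)]
        print(q,round(r['p'],2),r['extent'],np.median(P,0),len(P))
        for _ in range(8):
            n=np.linalg.svd(P-P.mean(0),full_matrices=False)[2][2]; n*=np.sign(n[2])
            e=(P-P.mean(0))@n; k=abs(e-np.median(e))<max(.0015,2*np.median(abs(e))); P=P[k]
        h=np.array([0,0,1.]); e1=np.cross([0,1,0],n); e1/=np.linalg.norm(e1); e2=np.cross(n,e1)
        (cx,cy),(w,hh),a=cv2.minAreaRect((np.c_[P@e1,P@e2]*1000).astype(np.float32))
        if w<hh: w,hh,a=hh,w,a-90
        a=(a+90)%180-90
        print('  tilt',np.arccos(n[2]),'n',n,'inplane ang',np.radians(a),'size',w,hh,'ctr',e1*cx/1000+e2*cy/1000+n*np.median(P@n))
    return im,d,C
E
python3 - <<'E'
from h import *
st(); print(bot.camera_params('wrist')['T'])
im,d,C=slatfit('wrist'); cv2.imwrite('pics/w1.png',im[...,::-1]); np.save('w1c.npy',C)
for q in ['slat','rack','keeper_tip']:
    for r in bot.spot_point('wrist',q)[:2]: print(q,r,C[int(r['xy'][1]),int(r['xy'][0])])
m=(C[...,2]>.006)&(C[...,2]<.016)&(abs(C[...,1]+.18)<.08)
r=cv2.minAreaRect((C[m][:,:2]*1000).astype(np.float32)); print('foot',r)
E
```

```text
t 1.4 pos [0.2458 0.6286 0.2313] open 0.0856040939610612 f [ 0.399  -1.0083  0.1804] grip 0.0
[[-0.9313  0.3643 -0.    ]
 [ 0.3643  0.9313 -0.    ]
 [ 0.     -0.     -1.    ]]
[[ 0.3647  0.8856  0.2876  0.1727]
 [ 0.9311 -0.3467 -0.1132  0.658 ]
 [-0.0005  0.3091 -0.951   0.3741]
 [ 0.      0.      0.      1.    ]]
foot ((0.0, 0.0), (0.0, 0.0), 0.0)
```

View pics/w1.png

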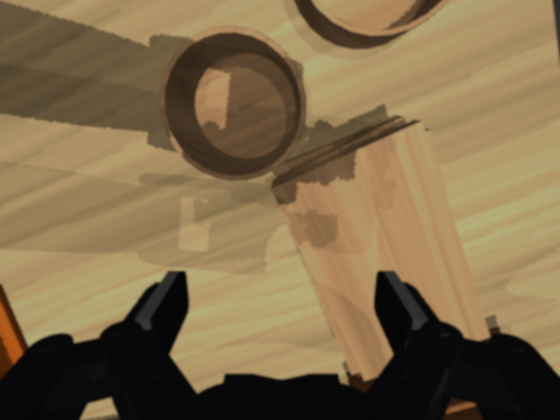

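The rows were refused and the arm has not moved; the picture only shows bystanders under the start pose. I'll test a row with all fields present.

Emit:
step_arm([
  {"ax": 0, "ay": 0, "az": 0, "tx": -0.6, "ty": -0.75, "tz": -0.1, "grip": 1},
  {"ax": 0, "ay": 0, "az": 0, "tx": -0.6, "ty": -0.75, "tz": -0.1, "grip": 1},
])

```text
clock: 1.82
ee_pos: [0.2681, 0.5551, 0.238]
orientation: [0.184, 0.983, -0.001, -0.0]
force: [0.7, 0.3, -0.4]
opening: 0.0853
grip_force: 0.0
```

Emit:
step_arm([
  {"ax": 0, "ay": 0, "az": 0, "tx": -0.6, "ty": -0.75, "tz": -0.1, "grip": 1},
  {"ax": 0, "ay": 0, "az": 0, "tx": -0.6, "ty": -0.75, "tz": -0.1, "grip": 1},
  {"ax": 0, "ay": 0, "az": 0, "tx": -0.6, "ty": -0.75, "tz": -0.1, "grip": 1},
  {"ax": 0, "ay": 0, "az": 0, "tx": -0.6, "ty": -0.75, "tz": -0.1, "grip": 1},
  {"ax": 0, "ay": 0, "az": 0, "tx": -0.6, "ty": -0.75, "tz": -0.1, "grip": 1},
  {"ax": 0, "ay": 0, "az": 0, "tx": -0.6, "ty": -0.75, "tz": -0.1, "grip": 1},
  {"ax": 0, "ay": 0, "az": 0, "tx": -0.6, "ty": -0.75, "tz": -0.1, "grip": 1},
  {"ax": 0, "ay": 0, "az": 0, "tx": -0.6, "ty": -0.75, "tz": -0.1, "grip": 1},
  {"ax": 0, "ay": 0, "az": 0, "tx": -0.6, "ty": -0.75, "tz": -0.1, "grip": 1},
  {"ax": 0, "ay": 0, "az": 0, "tx": -0.6, "ty": -0.75, "tz": -0.1, "grip": 1},
])

```text
clock: 2.65
ee_pos: [0.383, 0.1868, 0.2799]
orientation: [0.185, 0.983, 0.0, 0.001]
force: [1.0, 0.6, -0.5]
opening: 0.0856
grip_force: 0.0
```

Emit:
step_arm([
  {"ax": 0, "ay": 0, "az": 0, "tx": -0.6, "ty": -0.75, "tz": -0.1, "grip": 1},
  {"ax": 0, "ay": 0, "az": 0, "tx": -0.6, "ty": -0.75, "tz": -0.1, "grip": 1},
  {"ax": 0, "ay": 0, "az": 0, "tx": -0.6, "ty": -0.75, "tz": -0.1, "grip": 1},
  {"ax": 0, "ay": 0, "az": 0, "tx": -0.6, "ty": -0.75, "tz": -0.1, "grip": 1},
  {"ax": 0, "ay": 0, "az": 0, "tx": -0.6, "ty": -0.75, "tz": -0.1, "grip": 1},
  {"ax": 0, "ay": 0, "az": 0, "tx": -0.6, "ty": -0.75, "tz": -0.1, "grip": 1},
  {"ax": 0, "ay": 0, "az": 0, "tx": -0.6, "ty": -0.75, "tz": -0.1, "grip": 1},
  {"ax": 0, "ay": 0, "az": 0, "tx": -0.6, "ty": -0.75, "tz": -0.1, "grip": 1},
  {"ax": 0, "ay": 0, "az": 0, "tx": -0.6, "ty": -0.75, "tz": -0.1, "grip": 1},
  {"ax": 0, "ay": 0, "az": 0, "tx": -0.6, "ty": -0.75, "tz": -0.1, "grip": 1},
])

```text
clock: 3.48
ee_pos: [0.4973, -0.1804, 0.3198]
orientation: [0.186, 0.983, -0.0, 0.0]
force: [0.7, 0.1, -0.1]
opening: 0.0855
grip_force: 0.0
```

Emit:
step_arm([
  {"ax": 0, "ay": 0, "az": -0.9, "tx": 0, "ty": 0, "tz": 0, "grip": 1},
  {"ax": 0, "ay": 0, "az": -0.9, "tx": 0, "ty": 0, "tz": 0, "grip": 1},
  {"ax": 0, "ay": 0, "az": -0.9, "tx": 0, "ty": 0, "tz": 0, "grip": 1},
  {"ax": 0, "ay": 0, "az": -0.86, "tx": 0, "ty": 0, "tz": 0, "grip": 1},
  {"ax": 0, "ay": 0, "az": 0, "tx": 0, "ty": 0, "tz": 0, "grip": 1},
  {"ax": 0, "ay": 0, "az": 0, "tx": 0, "ty": 0, "tz": 0, "grip": 1},
])

```text
clock: 3.98
ee_pos: [0.4971, -0.1783, 0.3194]
orientation: [0.001, 1.0, -0.0, 0.0]
force: [0.0, -0.5, 0.1]
opening: 0.0854
grip_force: 0.0
```

Run:
```python
from h import *
st()
im,d,C=slatfit('wrist'); cv2.imwrite('pics/w2.png',im[...,::-1]); np.save('w2c.npy',C)
for q in ['slat','rack','keeper_tip']:
    for r in bot.spot_point('wrist',q)[:2]: print(q,r,C[int(r['xy'][1]),int(r['xy'][0])])
m=(C[...,2]>.006)&(C[...,2]<.016)&(abs(C[...,1]+.18)<.08)
r=cv2.minAreaRect((C[m][:,:2]*1000).astype(np.float32)); print('foot',r)
```

```text
t 3.9833 pos [ 0.4971 -0.1783  0.3194] open 0.08536440476557067 f [ 0.0115 -0.4985  0.1034] grip 0.0
[[-1.      0.0023  0.0001]
 [ 0.0023  1.     -0.0001]
 [-0.0001 -0.0001 -1.    ]]
slat 0.68 [261.7, 169.2, 40.9, 113.4] [ 0.564  -0.177   0.0909] 4261
  tilt 0.5190575290888665 n [-0.496  -0.0047  0.8683] inplane ang 0.009667584765583277 size 139.36868286132812 49.680965423583984 ctr [ 0.5578 -0.1769  0.0874]
slat {'xy': [282.0, 225.1], 'p': 0.62} [ 0.5595 -0.1769  0.088 ]
rack {'xy': [64.8, 234.4], 'p': 0.69} [ 0.6009 -0.5026  0.0141]
rack {'xy': [194.8, 16.2], 'p': 0.59} [ 0.3273 -0.271   0.0678]
keeper_tip {'xy': [279.9, 184.6], 'p': 0.58} [ 0.5138 -0.1806  0.0617]
keeper_tip {'xy': [17.8, 209.5], 'p': 0.56} [ 0.5456 -0.5199  0.0641]
foot ((484.2529296875, -180.23382568359375), (375.22943115234375, 159.21238708496094), 0.07683388143777847)
```

View pics/w2.png

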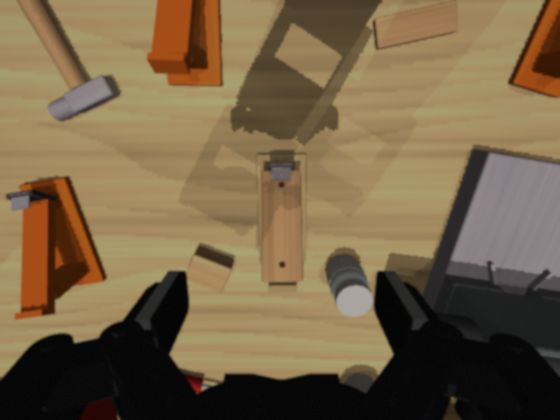

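The wrist picture shows the slat cleanly at (282,225) (139 x 50 mm measured, tilt 0.519, top centre 0.558,-0.177,0.087 as expected), keeper at (281,170), glue at (350,285), offcut (210,268), sander bed edge at right. Going to the pre-grasp pose.

Emit:
step_arm([
  {"ax": 0, "ay": 0, "az": 0, "tx": -0.13, "ty": 0.01, "tz": 0.8, "grip": 1},
  {"ax": 0, "ay": 0, "az": 0, "tx": -0.13, "ty": 0.01, "tz": 0.8, "grip": 1},
  {"ax": 0, "ay": 0, "az": 0, "tx": -0.13, "ty": 0.01, "tz": 0.8, "grip": 1},
  {"ax": 0, "ay": 0, "az": 0, "tx": -0.13, "ty": 0.01, "tz": 0.8, "grip": 1},
  {"ax": 0, "ay": -0.82, "az": 0, "tx": 0, "ty": 0, "tz": 0, "grip": 1},
  {"ax": 0, "ay": -0.82, "az": 0, "tx": 0, "ty": 0, "tz": 0, "grip": 1},
  {"ax": 0, "ay": -0.82, "az": 0, "tx": 0, "ty": 0, "tz": 0, "grip": 1},
  {"ax": 0, "ay": -0.82, "az": 0, "tx": 0, "ty": 0, "tz": 0, "grip": 1},
  {"ax": 0, "ay": -0.82, "az": 0, "tx": 0, "ty": 0, "tz": 0, "grip": 1},
  {"ax": 0, "ay": -0.82, "az": 0, "tx": 0, "ty": 0, "tz": 0, "grip": 1},
])

```text
clock: 5.07
ee_pos: [0.5181, -0.1769, 0.192]
orientation: [0.0, 0.966, -0.001, 0.257]
force: [0.5, 0.9, 0.3]
opening: 0.0852
grip_force: 0.0
```

Emit:
step_arm([
  {"ax": 0, "ay": 0, "az": 0, "tx": 0, "ty": 0, "tz": 0, "grip": 1},
  {"ax": 0, "ay": 0, "az": 0, "tx": 0, "ty": 0, "tz": 0, "grip": 1},
])

```text
clock: 5.23
ee_pos: [0.5172, -0.1767, 0.1909]
orientation: [0.001, 0.967, 0.0, 0.254]
force: [-0.5, -0.7, -0.2]
opening: 0.0852
grip_force: 0.0
```

Run:
```python
from h import *
s,M=st()
im,d,C=slatfit('wrist')
C2=np.load('w2c.npy'); r=bot.cut_out('wrist','glue')
# glue from earlier picture cloud: box region
m=(C2[...,0]>.59)&(C2[...,0]<.72)&(C2[...,1]>-.16)&(C2[...,1]<-.05)&(C2[...,2]>.03)&(C2[...,2]<.13)
print('glue',C2[m].min(0),C2[m].max(0),np.median(C2[m],0))
for c in ['side','scene']:
    K=np.load(f'{c}0c.npy')
    # bed plane
    m=(abs(K[...,2]-.04)<.004)&(K[...,0]>.45)&(K[...,0]<.67)&(K[...,1]>-.0)&(K[...,1]<.3)
    m=cv2.morphologyEx(m.astype(np.uint8),cv2.MORPH_OPEN,np.ones((3,3)))>0
    P=K[m]
    for nm,sel in [('front',0),('right',1)]:
        # edge: per-bin minima
        o=1-sel; bins=np.arange(.48 if o==0 else .08,.64 if o==0 else .24,.01); E=[]
        for b in bins:
            q=P[(P[:,o]>b)&(P[:,o]<b+.01)]
            if len(q)>4: E.append([b+.005,np.percentile(q[:,sel],2),np.percentile(q[:,sel],98)])
        E=np.array(E)
        if len(E)>4:
            for k in (1,2):
                f=np.polyfit(E[:,0],E[:,k],1); e=E[:,k]-np.polyval(f,E[:,0]); g=abs(e)<1.5*np.median(abs(e))+.001; f=np.polyfit(E[g,0],E[g,k],1); print(c,nm,'min' if k==1 else 'max',f,g.sum(),len(g),np.std(e[g]))
    m=(K[...,2]>.09)&(K[...,2]<.19)&(K[...,0]>.6)&(K[...,0]<.75)&(K[...,1]>.04)&(K[...,1]<.26)
    P=K[m]; E=[]
    for b in np.arange(.05,.26,.01):
        q=P[(P[:,1]>b)&(P[:,1]<b+.01)]
        if len(q)>4:E.append([b+.005,np.percentile(q[:,0],2)])
    print(c,'face',np.array(E).round(4).tolist())
```

```text
t 5.2333 pos [ 0.5172 -0.1767  0.1909] open 0.08523305553201013 f [-0.5129 -0.661  -0.1753] grip 0.0
[[-0.8713  0.0014  0.4907]
 [ 0.0016  1.      0.    ]
 [-0.4907  0.0008 -0.8713]]
slat 0.7 [248.6, 95.8, 65.5, 171.4] [ 0.5551 -0.1776  0.0862] 9814
  tilt 0.5204524672712741 n [-0.4972 -0.005   0.8676] inplane ang 0.010087514294921033 size 139.57162475585938 49.781673431396484 ctr [ 0.5587 -0.1777  0.0883]Traceback (most recent call last):
  File "<stdin>", line 4, in <module>
ValueError: it knows: keeper, keeper_tip, lock, lock_tip, mouth, rack, sander, slat
```

```bash
cat > sand.py <<'E'
from h import *
C2=np.load('w2c.npy')
m=(C2[...,0]>.59)&(C2[...,0]<.72)&(C2[...,1]>-.16)&(C2[...,1]<-.05)&(C2[...,2]>.03)&(C2[...,2]<.13)
print('glue',C2[m].min(0),C2[m].max(0),np.median(C2[m],0))
for c in ['side','scene']:
    K=np.load(f'{c}0c.npy')
    m=(abs(K[...,2]-.04)<.004)&(K[...,0]>.45)&(K[...,0]<.67)&(K[...,1]>-.0)&(K[...,1]<.3)
    m=cv2.morphologyEx(m.astype(np.uint8),cv2.MORPH_OPEN,np.ones((3,3)))>0
    P=K[m]
    for nm,sel in [('front',0),('right',1)]:
        o=1-sel; bins=np.arange(.48 if o==0 else .08,.64 if o==0 else .24,.01); E=[]
        for b in bins:
            q=P[(P[:,o]>b)&(P[:,o]<b+.01)]
            if len(q)>4: E.append([b+.005,np.percentile(q[:,sel],2),np.percentile(q[:,sel],98)])
        E=np.array(E)
        if len(E)>4:
            for k in (1,2):
                f=np.polyfit(E[:,0],E[:,k],1); e=E[:,k]-np.polyval(f,E[:,0]); g=abs(e)<1.5*np.median(abs(e))+.001; f=np.polyfit(E[g,0],E[g,k],1); print(c,nm,'min' if k==1 else 'max',f,g.sum(),len(g),np.std(e[g]))
    m=(K[...,2]>.09)&(K[...,2]<.19)&(K[...,0]>.6)&(K[...,0]<.75)&(K[...,1]>.04)&(K[...,1]<.26)
    P=K[m]; E=[]
    for b in np.arange(.05,.26,.01):
        q=P[(P[:,1]>b)&(P[:,1]<b+.01)]
        if len(q)>4:E.append([round(float(b),3),round(float(np.percentile(q[:,0],2)),4)])
    print(c,'face',E)
E
python3 sand.py
```

```text
glue [ 0.5901 -0.16    0.03  ] [ 0.6913 -0.053   0.1226] [ 0.6527 -0.0866  0.0892]
side front min [0.1045 0.4786] 12 16 0.002236846028904771
side front max [0.021  0.6524] 11 16 0.004990720861999435
side right min [-0.1943  0.1886] 12 17 0.003409550845506547
side right max [0.2767 0.1198] 11 17 0.01216693916830153
side face [[0.05, 0.6573], [0.06, 0.6552], [0.07, 0.6575], [0.08, 0.6589], [0.09, 0.6605], [0.1, 0.6626], [0.12, 0.6651], [0.13, 0.6672], [0.14, 0.6696], [0.17, 0.6735], [0.19, 0.6768], [0.22, 0.6826], [0.24, 0.6859]]
scene front min [0.1708 0.4657] 15 16 0.003376059887953563
scene front max [0.3822 0.5683] 13 16 0.004455485361920941
scene right min [ 0.1979 -0.0135] 13 17 0.018803622032880347
scene right max [0.1964 0.1774] 12 17 0.014279328941649384
scene face [[0.07, 0.6588], [0.08, 0.6588], [0.1, 0.6619], [0.11, 0.6644], [0.12, 0.666], [0.13, 0.6667], [0.14, 0.6687], [0.15, 0.6707], [0.16, 0.6735], [0.17, 0.6731], [0.18, 0.6754], [0.19, 0.6773], [0.2, 0.6792], [0.21, 0.6802], [0.22, 0.6829], [0.23, 0.6848], [0.24, 0.6875], [0.25, 0.6898]]
```

Emit:
step_arm([
  {"ax": 0, "ay": 0, "az": 0, "tx": 0.36, "ty": -0.02, "tz": 0.3, "grip": 1},
  {"ax": 0, "ay": 0, "az": 0, "tx": 0, "ty": 0, "tz": 0.6, "grip": 1},
  {"ax": 0, "ay": 0, "az": 0, "tx": 0, "ty": 0, "tz": 0.6, "grip": 1},
  {"ax": 0, "ay": -0.07, "az": 0, "tx": 0, "ty": 0, "tz": 0.3, "grip": 1},
  {"ax": 0, "ay": 0, "az": 0, "tx": 0, "ty": 0, "tz": 0, "grip": 1},
])

```text
clock: 5.75
ee_pos: [0.541, -0.1766, 0.119]
orientation: [-0.0, 0.967, 0.002, 0.256]
force: [0.1, 0.1, -0.7]
opening: 0.0854
grip_force: 0.0
```

Emit:
step_arm([
  {"ax": 0, "ay": 0, "az": 0, "tx": 0, "ty": -0.02, "tz": 0.5, "grip": 1},
  {"ax": 0, "ay": 0, "az": 0, "tx": 0, "ty": 0, "tz": 0.5, "grip": 1},
  {"ax": 0, "ay": 0, "az": 0, "tx": 0, "ty": 0, "tz": 0.38, "grip": 1},
  {"ax": 0, "ay": 0, "az": 0, "tx": 0, "ty": 0, "tz": 0, "grip": 1},
  {"ax": 0, "ay": 0, "az": 0, "tx": 0, "ty": 0, "tz": 0, "grip": 1},
])

```text
clock: 6.17
ee_pos: [0.5691, -0.1783, 0.0742]
orientation: [-0.0, 0.966, 0.0, 0.258]
force: [0.5, 0.5, -0.1]
opening: 0.0852
grip_force: 0.0
```

Emit:
step_arm([
  {"ax": 0, "ay": 0, "az": 0, "tx": 0, "ty": 0, "tz": 0, "grip": 0},
  {"ax": 0, "ay": 0, "az": 0, "tx": 0, "ty": 0, "tz": 0, "grip": 0},
  {"ax": 0, "ay": 0, "az": 0, "tx": 0, "ty": 0, "tz": 0, "grip": 0},
  {"ax": 0, "ay": 0, "az": 0, "tx": 0, "ty": 0, "tz": 0, "grip": 0},
  {"ax": 0, "ay": 0, "az": 0, "tx": 0, "ty": 0, "tz": 0, "grip": 0},
  {"ax": 0, "ay": 0, "az": 0, "tx": 0, "ty": 0, "tz": 0, "grip": 0},
], newtons=60)

```text
clock: 6.67
ee_pos: [0.5688, -0.1788, 0.0756]
orientation: [-0.0, 0.966, -0.001, 0.259]
force: [-4.3, 0.2, 4.7]
opening: 0.0486
grip_force: 61.8
```

Emit:
step_arm([
  {"ax": 0, "ay": 0, "az": 0, "tx": 0, "ty": 0, "tz": -0.12, "grip": 0},
  {"ax": 0, "ay": 0, "az": 0, "tx": 0, "ty": 0, "tz": -0.12, "grip": 0},
  {"ax": 0, "ay": 0, "az": 0, "tx": 0, "ty": 0, "tz": -0.12, "grip": 0},
  {"ax": 0, "ay": 0, "az": 0, "tx": 0, "ty": 0, "tz": -0.12, "grip": 0},
  {"ax": 0, "ay": 0, "az": 0, "tx": 0, "ty": 0, "tz": -0.12, "grip": 0},
  {"ax": 0, "ay": 0, "az": 0, "tx": 0, "ty": 0, "tz": -0.12, "grip": 0},
  {"ax": 0, "ay": 0, "az": 0, "tx": 0, "ty": 0, "tz": -0.2, "grip": 0},
  {"ax": 0, "ay": 0, "az": 0, "tx": 0, "ty": 0, "tz": -0.3, "grip": 0},
  {"ax": 0, "ay": 0, "az": 0, "tx": 0, "ty": 0, "tz": -0.3, "grip": 0},
  {"ax": 0, "ay": 0, "az": 0, "tx": 0, "ty": 0, "tz": -0.3, "grip": 0},
])

```text
clock: 7.5
ee_pos: [0.531, -0.178, 0.1371]
orientation: [-0.0, 0.966, 0.0, 0.258]
force: [0.8, 0.1, -1.4]
opening: 0.0484
grip_force: 64.2
```

Emit:
step_arm([
  {"ax": 0, "ay": 0, "az": 0, "tx": 0, "ty": 0, "tz": -0.5, "grip": 0},
  {"ax": 0, "ay": 0, "az": 0, "tx": 0, "ty": 0, "tz": -0.5, "grip": 0},
  {"ax": 0, "ay": 0, "az": 0, "tx": 0, "ty": 0, "tz": 0, "grip": 0},
  {"ax": 0, "ay": 0, "az": 0, "tx": 0, "ty": 0, "tz": 0, "grip": 0},
])

```text
clock: 7.83
ee_pos: [0.5121, -0.1788, 0.1726]
orientation: [-0.0, 0.966, -0.001, 0.259]
force: [0.7, -0.0, -1.8]
opening: 0.0481
grip_force: 64.4
```

Run:
```python
from h import *
s,M=st(); t=s['ee_pos']
im,d,C=slatfit('wrist'); cv2.imwrite('pics/w3.png',im[...,::-1])
L=(C-t)@M  # tool frame
g=(d>0)&(abs(L[...,2]+.02)<.012)&(abs(L[...,1])<.03)&(abs(L[...,0])<.1)
print('slat in tool: x',np.percentile(L[g][:,0],[1,99]),'y',np.percentile(L[g][:,1],[1,99]),'z',np.percentile(L[g][:,2],[5,50,95]), np.polyfit(L[g][:,0],L[g][:,2],1))
# sander from wrist pictures / network mouth
for c in ['side','scene']:
    im,d=bot.camera(c);K=cloud(c,d)
    for r in bot.spot_point(c,'mouth')[:2]: print(c,r,K[int(r['xy'][1]),int(r['xy'][0])])
    for r in bot.spot_point(c,'lock_tip')[:2]: print(c,r,K[int(r['xy'][1]),int(r['xy'][0])])
```

```text
t 7.8333 pos [ 0.5121 -0.1788  0.1726] open 0.048085246540810964 f [ 0.6994 -0.0183 -1.7618] grip 64.4231128692627
[[-0.8658  0.0004  0.5005]
 [-0.0005  1.     -0.0017]
 [-0.5005 -0.0017 -0.8658]]
slat 0.96 [217.9, 115.2, 129.7, 265.0] [ 0.4819 -0.1779  0.1723] 29562
  tilt 0.5174853943191976 n [-0.4944 -0.0177  0.8691] inplane ang 0.01321452730667562 size 124.9464340209961 49.0802116394043 ctr [ 0.4941 -0.178   0.1793]
slat in tool: x [-0.0457  0.074 ] y [-0.0253  0.0258] z [-0.0164 -0.0148 -0.0137] [ 0.     -0.0152]
side {'xy': [325.3, 172.4], 'p': 0.84} [0.6581 0.0587 0.1275]
side {'xy': [278.1, 118.2], 'p': 0.57} [0.5295 0.3321 0.1422]
scene {'xy': [380.1, 337.8], 'p': 0.6} [0.5407 0.3432 0.1455]
```

View pics/w3.png

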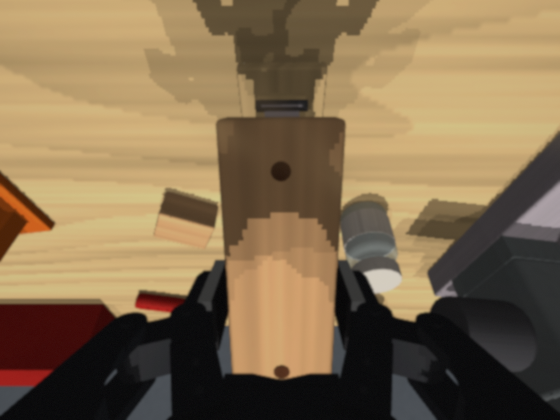

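The slat is held square in the fingers (low end at row 117, holes at (281,171) and (281,372)), rack below is empty and the keeper back at (281,105). Levelling, lifting and moving to the sander.

Emit:
step_arm([
  {"ax": 0, "ay": 0.83, "az": 0, "tx": 0, "ty": 0, "tz": 0, "grip": 0},
  {"ax": 0, "ay": 0.83, "az": 0, "tx": 0, "ty": 0, "tz": 0, "grip": 0},
  {"ax": 0, "ay": 0.84, "az": 0, "tx": 0, "ty": 0, "tz": 0, "grip": 0},
  {"ax": 0, "ay": 0.84, "az": 0, "tx": 0, "ty": 0, "tz": 0, "grip": 0},
  {"ax": 0, "ay": 0.84, "az": 0, "tx": 0, "ty": 0, "tz": 0, "grip": 0},
  {"ax": 0, "ay": 0.82, "az": 0, "tx": 0, "ty": 0, "tz": 0, "grip": 0},
  {"ax": 0, "ay": 0, "az": 0, "tx": -0.1, "ty": 0, "tz": -0.7, "grip": 0},
  {"ax": 0, "ay": 0, "az": 0, "tx": -0.1, "ty": 0, "tz": -0.7, "grip": 0},
  {"ax": 0, "ay": 0, "az": 0, "tx": -0.1, "ty": 0.5, "tz": -0.6, "grip": 0},
  {"ax": 0, "ay": 0, "az": 0, "tx": -0.1, "ty": 0.7, "tz": 0, "grip": 0},
])

```text
clock: 9.07
ee_pos: [0.5317, -0.1325, 0.2577]
orientation: [0.001, 1.0, -0.002, 0.005]
force: [0.4, 0.8, -1.1]
opening: 0.0486
grip_force: 64.4
```

Emit:
step_arm([
  {"ax": 0, "ay": 0, "az": 0.43, "tx": 0, "ty": 0.9, "tz": 0, "grip": 0},
  {"ax": 0, "ay": 0, "az": 0.43, "tx": 0, "ty": 0.9, "tz": 0, "grip": 0},
  {"ax": 0, "ay": 0, "az": 0.43, "tx": 0.1, "ty": 0.9, "tz": 0, "grip": 0},
  {"ax": 0, "ay": 0, "az": 0.43, "tx": 0.1, "ty": 0.9, "tz": 0, "grip": 0},
  {"ax": 0, "ay": 0, "az": 0, "tx": 0.16, "ty": 0.9, "tz": 0, "grip": 0},
  {"ax": 0, "ay": 0, "az": 0, "tx": 0.16, "ty": 0.9, "tz": 0, "grip": 0},
  {"ax": 0, "ay": 0, "az": 0, "tx": 0.16, "ty": 0.9, "tz": 0, "grip": 0},
  {"ax": 0, "ay": 0, "az": 0, "tx": 0.16, "ty": 0.9, "tz": 0, "grip": 0},
  {"ax": 0, "ay": 0, "az": 0, "tx": 0, "ty": 0, "tz": 0, "grip": 0},
  {"ax": 0, "ay": 0, "az": 0, "tx": 0, "ty": 0, "tz": 0, "grip": 0},
])

```text
clock: 9.9
ee_pos: [0.5303, 0.1623, 0.2509]
orientation: [0.088, 0.996, -0.0, -0.001]
force: [-1.0, -0.6, -1.6]
opening: 0.0482
grip_force: 64.3
```

```bash
cat > ws.py <<'E'
from h import *
import sys
s,M=st(); t=s['ee_pos']
im,d=bot.camera('wrist'); C=cloud('wrist',d); n=sys.argv[1]; cv2.imwrite(f'pics/{n}.png',im[...,::-1]); np.save(n+'c.npy',C)
for q in ['mouth','lock_tip','sander']:
    for r in bot.spot_point('wrist',q)[:2]: print(q,r,C[int(r['xy'][1]),int(r['xy'][0])])
L=(C-t)@M
g=(d>0)&(abs(L[...,2]+.016)<.008)&(abs(L[...,1])<.03)&(abs(L[...,0])<.1)
if g.sum()>50: print('slat in tool: x',np.percentile(L[g][:,0],[1,99]),'y',np.percentile(L[g][:,1],[1,99]),'z',np.median(L[g][:,2]), np.polyfit(L[g][:,0],L[g][:,2],1))
E
python3 ws.py w4
```

```text
t 9.9 pos [0.5303 0.1623 0.2509] open 0.048222463447273524 f [-0.9645 -0.5513 -1.6322] grip 64.31233048439026
[[-0.9845  0.1752 -0.0017]
 [ 0.1752  0.9845 -0.    ]
 [ 0.0017 -0.0003 -1.    ]]
lock_tip {'xy': [500.4, 166.2], 'p': 0.94} [0.5274 0.3347 0.1445]
slat in tool: x [-0.047   0.0728] y [-0.0251  0.0241] z -0.01618317401507928 [-0.0023 -0.0162]
```

View pics/w4.png

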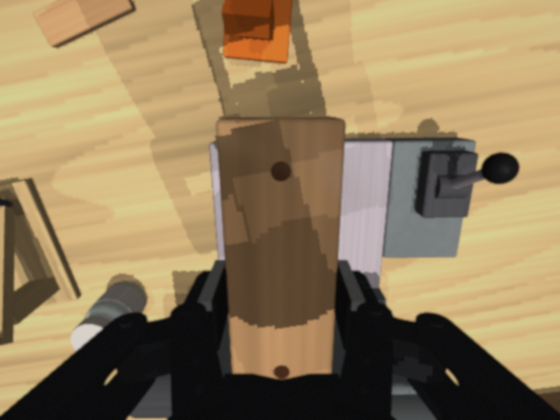

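The slat hides the mouth, but bed edges show at columns 211/391, front edge at row 140, lever knob at (500,166). I'll measure the bed from the depth.

```bash
cat > bed.py <<'E'
from h import *
import sys
C=np.load(sys.argv[1]+'c.npy'); yaw=float(sys.argv[2])
Rz=R.from_euler('z',yaw).as_matrix()
S=C@Rz   # coords along ex, ey
m=(abs(C[...,2]-.04)<.005)&(C[...,0]>.4)&(C[...,1]>.0)&(C[...,1]<.45)
m=cv2.morphologyEx(m.astype(np.uint8),cv2.MORPH_OPEN,np.ones((3,3)))>0
P=S[m]; print('bed z',np.median(P[:,2]))
def edges(o,k,lo,hi,w):
    E=[]
    for b in np.arange(lo,hi,w):
        q=P[(P[:,o]>b)&(P[:,o]<b+w)]
        if len(q)>8: E.append([b+w/2,q[:,k].min(),q[:,k].max()])
    return np.round(E,4)
print('rows x: ymin ymax');print(edges(0,1,P[:,0].min(),P[:,0].max(),.015))
print('cols y: xmin xmax');print(edges(1,0,P[:,1].min(),P[:,1].max(),.02))
E
python3 bed.py w4 -0.178
```

```text
bed z 0.04014412807720896
rows x: ymin ymax
[[0.4581 0.1751 0.464 ]
 [0.4731 0.1744 0.4058]
 [0.4881 0.1745 0.4063]
 [0.5031 0.1747 0.4062]
 [0.5181 0.1749 0.4066]
 [0.5331 0.175  0.4624]
 [0.5481 0.1752 0.464 ]
 [0.5631 0.1751 0.4649]
 [0.5781 0.1756 0.4646]
 [0.5931 0.1766 0.4642]
 [0.6081 0.3379 0.3756]
 [0.6231 0.3589 0.376 ]
 [0.6381 0.3659 0.3751]]
cols y: xmin xmax
[[0.1844 0.4535 0.5921]
 [0.3244 0.4516 0.5933]
 [0.3444 0.4515 0.6098]
 [0.3644 0.4514 0.6321]
 [0.3844 0.4515 0.6316]
 [0.4044 0.4514 0.5899]
 [0.4244 0.4507 0.5898]
 [0.4444 0.4506 0.5898]
 [0.4644 0.4506 0.59  ]]
```

Emit:
step_arm([
  {"ax": 0, "ay": 0, "az": -0.06, "tx": -0.4, "ty": 0.3, "tz": 0.3, "grip": 0},
  {"ax": 0, "ay": 0, "az": 0, "tx": -0.43, "ty": 0.25, "tz": 0.7, "grip": 0},
  {"ax": 0, "ay": 0, "az": 0, "tx": 0, "ty": 0, "tz": 0.8, "grip": 0},
  {"ax": 0, "ay": 0, "az": 0, "tx": 0, "ty": 0, "tz": 0.8, "grip": 0},
  {"ax": 0, "ay": 0, "az": 0, "tx": 0, "ty": 0, "tz": 0.7, "grip": 0},
  {"ax": 0, "ay": 0, "az": 0, "tx": 0, "ty": 0, "tz": 0.6, "grip": 0},
  {"ax": 0, "ay": 0, "az": 0, "tx": 0, "ty": 0, "tz": 0.5, "grip": 0},
  {"ax": 0, "ay": 0, "az": 0, "tx": 0, "ty": 0, "tz": 0.3, "grip": 0},
  {"ax": 0, "ay": 0, "az": 0, "tx": 0, "ty": 0, "tz": 0, "grip": 0},
  {"ax": 0, "ay": 0, "az": 0, "tx": 0, "ty": 0, "tz": 0, "grip": 0},
])

```text
clock: 10.93
ee_pos: [0.5672, 0.1753, 0.0634]
orientation: [0.087, 0.996, -0.0, -0.001]
force: [0.8, 0.6, -1.1]
opening: 0.0483
grip_force: 64.3
```

Emit:
step_arm([
  {"ax": 0, "ay": 0, "az": 0, "tx": 0, "ty": 0.07, "tz": 0.2, "grip": 0},
  {"ax": 0, "ay": 0, "az": 0, "tx": 0, "ty": 0, "tz": 0.2, "grip": 0},
  {"ax": 0, "ay": 0, "az": 0, "tx": 0, "ty": 0, "tz": 0.06, "grip": 0},
  {"ax": 0, "ay": 0, "az": 0, "tx": 0, "ty": 0, "tz": 0, "grip": 0},
  {"ax": 0, "ay": 0, "az": 0, "tx": 0, "ty": 0, "tz": 0, "grip": 0},
])

```text
clock: 11.35
ee_pos: [0.5675, 0.179, 0.0452]
orientation: [0.087, 0.996, -0.0, -0.0]
force: [0.4, -0.3, -1.8]
opening: 0.0488
grip_force: 64.4
```

Emit:
step_arm([
  {"ax": 0, "ay": 0, "az": 0, "tx": 0, "ty": 0, "tz": 0.05, "grip": 0},
  {"ax": 0, "ay": 0, "az": 0, "tx": 0, "ty": 0, "tz": 0, "grip": 0},
  {"ax": 0, "ay": 0, "az": 0, "tx": 0, "ty": 0, "tz": 0, "grip": 0},
])

```text
clock: 11.6
ee_pos: [0.568, 0.1791, 0.0442]
orientation: [0.087, 0.996, 0.0, 0.0]
force: [-1.9, 0.5, 4.7]
opening: 0.049
grip_force: 64.9
```

Emit:
step_arm([
  {"ax": 0, "ay": 0, "az": 0, "tx": 0, "ty": 0, "tz": 0, "grip": 1},
  {"ax": 0, "ay": 0, "az": 0, "tx": 0, "ty": 0, "tz": 0, "grip": 1},
  {"ax": 0, "ay": 0, "az": 0, "tx": 0, "ty": 0, "tz": 0, "grip": 1},
  {"ax": 0, "ay": 0, "az": 0, "tx": 0, "ty": 0, "tz": 0, "grip": 1},
  {"ax": 0, "ay": 0, "az": 0, "tx": 0, "ty": 0, "tz": -0.3, "grip": 1},
  {"ax": 0, "ay": 0, "az": 0, "tx": 0, "ty": 0, "tz": -0.6, "grip": 1},
  {"ax": 0, "ay": 0, "az": 0, "tx": 0.3, "ty": 0, "tz": -0.9, "grip": 1},
  {"ax": 0, "ay": 0, "az": 0, "tx": 0.8, "ty": 0, "tz": -0.5, "grip": 0},
  {"ax": 0, "ay": 0, "az": 0, "tx": 0.9, "ty": 0, "tz": -0.3, "grip": 0},
  {"ax": 0, "ay": 0, "az": 0, "tx": 0.5, "ty": 0, "tz": 0, "grip": 0},
])

```text
clock: 12.43
ee_pos: [0.4687, 0.197, 0.1513]
orientation: [0.087, 0.996, 0.001, 0.002]
force: [0.4, 0.1, 0.6]
opening: 0.0516
grip_force: 0.0
```

Emit:
step_arm([
  {"ax": 0, "ay": 0, "az": 0, "tx": 0, "ty": 0, "tz": 0, "grip": 0},
  {"ax": 0, "ay": 0, "az": 0, "tx": 0, "ty": 0, "tz": 0, "grip": 0},
])

```text
clock: 12.6
ee_pos: [0.4687, 0.1965, 0.1482]
orientation: [0.086, 0.996, 0.0, 0.0]
force: [-0.5, -1.1, -0.0]
opening: 0.0255
grip_force: 0.0
```

```bash
python3 ws.py w5; python3 bed.py w5 -0.17
python3 - <<'E'
from h import *
slatfit('wrist')
C=np.load('w5c.npy')
m=(abs(C[...,2]-.06)<.005)&(C[...,0]>.45)&(C[...,0]<.72)&(C[...,1]>.05)&(C[...,1]<.3)
print('slat by height',cv2.minAreaRect((C[m][:,:2]*1000).astype(np.float32)))
E
```

```text
t 12.6 pos [0.4687 0.1965 0.1482] open 0.025471846625933634 f [-0.5223 -1.0696 -0.0187] grip 0.0
[[-0.9851  0.1719  0.001 ]
 [ 0.1719  0.9851  0.0003]
 [-0.0009  0.0004 -1.    ]]
lock_tip {'xy': [552.7, 316.2], 'p': 0.7} [0.5243 0.3359 0.1423]
slat in tool: x [-0.0116  0.01  ] y [-0.0253  0.0267] z -0.016741527074532813 [ 0.0223 -0.0167]
bed z 0.039873187944401915
rows x: ymin ymax
[[0.4613 0.1724 0.4613]
 [0.4763 0.1716 0.4606]
 [0.4913 0.1726 0.4036]
 [0.5063 0.1726 0.4032]
 [0.5213 0.1724 0.4031]
 [0.5363 0.1845 0.4074]
 [0.5513 0.4225 0.4602]
 [0.5663 0.2366 0.4611]
 [0.5813 0.2359 0.4613]
 [0.5963 0.2356 0.4042]
 [0.6113 0.1737 0.3714]
 [0.6263 0.1728 0.3721]
 [0.6413 0.1723 0.372 ]]
cols y: xmin xmax
[[0.1816 0.454  0.6382]
 [0.2016 0.4546 0.532 ]
 [0.2216 0.4545 0.517 ]
 [0.2416 0.4544 0.6009]
 [0.2616 0.4544 0.4578]
 [0.2816 0.4542 0.4576]
 [0.3016 0.4543 0.6008]
 [0.3216 0.454  0.508 ]
 [0.3416 0.4542 0.5324]
 [0.3616 0.4541 0.635 ]
 [0.3816 0.4538 0.6345]
 [0.4016 0.454  0.5931]
 [0.4216 0.4539 0.5612]
 [0.4416 0.4539 0.577 ]
 [0.4616 0.454  0.5829]]
slat 0.66 [250.9, 237.4, 62.5, 143.6] [0.5009 0.1856 0.0596] 2018
  tilt 0.0022291755475954966 n [-0.0016 -0.0016  1.    ] inplane ang -0.17373224581770064 size 130.95718383789062 49.8321418762207 ctr [0.5593 0.181  0.06  ]
slat by height ((560.3523559570312, 181.12892150878906), (50.014286041259766, 131.37599182128906), 80.22332763671875)
```

View pics/w5.png

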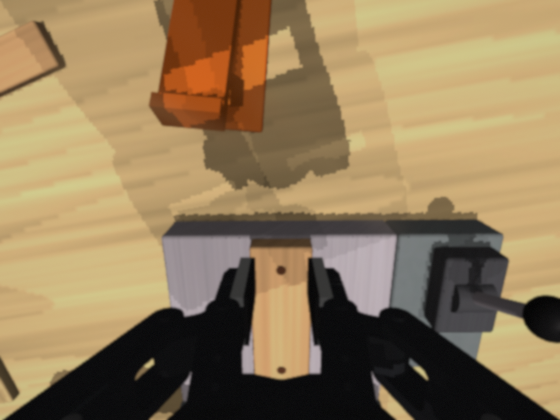

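The slat lies flat on the bed, square (yaw -0.172 vs. bed -0.170), centred within 1 mm; its rear end is at row 240. Now lean the tool back, closed, and go down behind it.

Emit:
step_arm([
  {"ax": 0, "ay": -0.83, "az": 0, "tx": 0, "ty": 0, "tz": 0, "grip": 0},
  {"ax": 0, "ay": -0.83, "az": 0, "tx": 0, "ty": 0, "tz": 0, "grip": 0},
  {"ax": 0, "ay": -0.83, "az": 0, "tx": 0, "ty": 0, "tz": 0, "grip": 0},
  {"ax": 0, "ay": -0.83, "az": 0, "tx": 0, "ty": 0, "tz": 0, "grip": 0},
  {"ax": 0, "ay": -0.83, "az": 0, "tx": 0, "ty": 0, "tz": 0, "grip": 0},
  {"ax": 0, "ay": -0.83, "az": 0, "tx": 0, "ty": 0, "tz": 0, "grip": 0},
  {"ax": 0, "ay": 0, "az": 0, "tx": 0, "ty": 0, "tz": 0, "grip": 0},
  {"ax": 0, "ay": 0, "az": 0, "tx": 0, "ty": 0, "tz": 0, "grip": 0},
])

```text
clock: 13.57
ee_pos: [0.4684, 0.1962, 0.1463]
orientation: [0.083, 0.963, -0.023, 0.255]
force: [-0.3, -0.3, -0.4]
opening: 0.0003
grip_force: 0.0
```

```bash
cat > pp.py <<'E'
from h import *
s,M=st(); p=s['ee_pos']; c,sn=np.cos(.171),np.sin(.171)
print('sander frame of mouth: x',p[0]*c-p[1]*sn-.634,'y',p[0]*sn+p[1]*c-.2727,'z',p[2],'q',s['q'])
E
python3 pp.py
```

```text
t 13.5667 pos [0.4684 0.1962 0.1463] open 0.0003400892464900693 f [-0.2594 -0.2739 -0.3641] grip 0.0
[[-0.8562  0.1723  0.487 ]
 [ 0.1492  0.985  -0.0862]
 [-0.4946 -0.0012 -0.8691]]
sander frame of mouth: x -0.2058398086997072 y 0.0003263576244482147 z 0.14631958012918428 q [ 0.3114 -0.1889  2.3006 -0.4185  0.6055 -0.7915]
```

Emit:
step_arm([
  {"ax": 0, "ay": 0, "az": 0, "tx": 0.3, "ty": 0, "tz": 0.53, "grip": 0},
  {"ax": 0, "ay": 0, "az": 0, "tx": 0.3, "ty": 0, "tz": 0.53, "grip": 0},
  {"ax": 0, "ay": 0, "az": 0, "tx": 0.3, "ty": 0, "tz": 0.53, "grip": 0},
  {"ax": 0, "ay": 0, "az": 0, "tx": 0.3, "ty": 0, "tz": 0.53, "grip": 0},
  {"ax": 0, "ay": 0, "az": 0, "tx": 0, "ty": 0, "tz": 0, "grip": 0},
  {"ax": 0, "ay": 0, "az": 0, "tx": 0, "ty": 0, "tz": 0, "grip": 0},
])

```text
clock: 14.07
ee_pos: [0.4699, 0.1954, 0.0488]
orientation: [0.084, 0.963, -0.023, 0.255]
force: [-0.1, 1.1, -0.4]
opening: 0.0003
grip_force: 0.0
```

```bash
python3 pp.py
```

```text
t 14.0667 pos [0.4699 0.1954 0.0488] open 0.0003040097622553965 f [-0.1243  1.0655 -0.383 ] grip 0.0
[[-0.8561  0.1742  0.4867]
 [ 0.1504  0.9847 -0.0879]
 [-0.4945 -0.0021 -0.8692]]
sander frame of mouth: x -0.2042357686413399 y -0.0001441783226419635 z 0.04883230792819428 q [ 0.3094  0.0139  2.3381 -0.6429  0.3972 -0.5381]
```

Emit:
step_arm([
  {"ax": 0, "ay": 0, "az": 0, "tx": -0.217, "ty": 0, "tz": 0.123, "grip": 0},
  {"ax": 0, "ay": 0, "az": 0, "tx": -0.217, "ty": 0, "tz": 0.123, "grip": 0},
  {"ax": 0, "ay": 0, "az": 0, "tx": -0.217, "ty": 0, "tz": 0.123, "grip": 0},
  {"ax": 0, "ay": 0, "az": 0, "tx": -0.217, "ty": 0, "tz": 0.123, "grip": 0},
  {"ax": 0, "ay": 0, "az": 0, "tx": -0.217, "ty": 0, "tz": 0.123, "grip": 0},
  {"ax": 0, "ay": 0, "az": 0, "tx": -0.217, "ty": 0, "tz": 0.123, "grip": 0},
  {"ax": 0, "ay": 0, "az": 0, "tx": -0.217, "ty": 0, "tz": 0.123, "grip": 0},
  {"ax": 0, "ay": 0, "az": 0, "tx": -0.217, "ty": 0, "tz": 0.123, "grip": 0},
])

```text
clock: 14.73
ee_pos: [0.5493, 0.182, 0.0502]
orientation: [0.084, 0.963, -0.022, 0.256]
force: [-2.2, 1.0, 2.2]
opening: -0.0001
grip_force: 1.1
```

```bash
python3 pp.py
python3 - <<'E'
from h import *
im,d,C=slatfit('wrist'); cv2.imwrite('pics/w6.png',im[...,::-1])
E
```

```text
t 14.7333 pos [0.5493 0.182  0.0502] open -6.5509686796248e-05 f [-2.1934  1.0352  2.2146] grip 1.0708160698413849
[[-0.8544  0.1731  0.4899]
 [ 0.1501  0.9849 -0.0862]
 [-0.4974 -0.0001 -0.8675]]
sander frame of mouth: x -0.12371838780223365 y 0.0001565023128476395 z 0.05021244655720457 q [ 0.2298  0.1458  2.192  -0.5667  0.3728 -0.681 ]
slat 0.83 [232.8, 264.9, 94.8, 115.1] [0.5632 0.1641 0.0565] 1562
  tilt 0.04298698100373203 n [-0.0377  0.0206  0.9991] inplane ang -0.021439778355682906 size 138.9239044189453 48.60824966430664 ctr [0.6251 0.1791 0.0595]
```

View pics/w6.png

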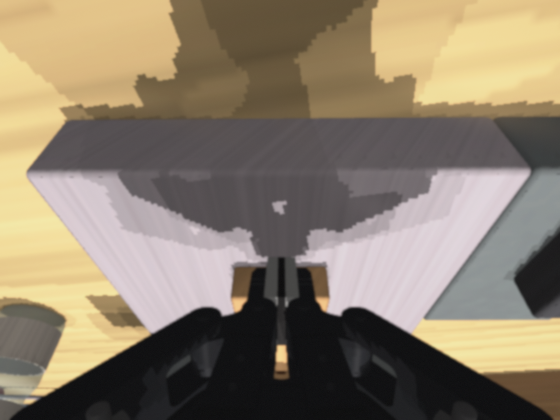

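The slat's rear end is square and centred before the fingers (columns 232–328, row 265), its front already in the tunnel. Continuing the push.

Emit:
step_arm([
  {"ax": 0, "ay": 0, "az": 0, "tx": -0.215, "ty": 0, "tz": 0.127, "grip": 0},
  {"ax": 0, "ay": 0, "az": 0, "tx": -0.215, "ty": 0, "tz": 0.127, "grip": 0},
  {"ax": 0, "ay": 0, "az": 0, "tx": -0.215, "ty": 0, "tz": 0.127, "grip": 0},
  {"ax": 0, "ay": 0, "az": 0, "tx": -0.215, "ty": 0, "tz": 0.127, "grip": 0},
  {"ax": 0, "ay": 0, "az": 0, "tx": -0.215, "ty": 0, "tz": 0.127, "grip": 0},
  {"ax": 0, "ay": 0, "az": 0, "tx": -0.215, "ty": 0, "tz": 0.127, "grip": 0},
  {"ax": 0, "ay": 0, "az": 0, "tx": -0.215, "ty": 0, "tz": 0.127, "grip": 0},
  {"ax": 0, "ay": 0, "az": 0, "tx": -0.215, "ty": 0, "tz": 0.127, "grip": 0},
  {"ax": 0, "ay": 0, "az": 0, "tx": -0.11, "ty": 0, "tz": 0.063, "grip": 0},
])

```text
clock: 15.58
ee_pos: [0.6336, 0.1673, 0.0494]
orientation: [0.084, 0.963, -0.022, 0.257]
force: [-0.6, 0.9, 0.2]
opening: -0.0003
grip_force: 0.6
```

Emit:
step_arm([
  {"ax": 0, "ay": 0, "az": 0, "tx": -0.08, "ty": 0, "tz": 0.05, "grip": 0},
  {"ax": 0, "ay": 0, "az": 0, "tx": -0.08, "ty": 0, "tz": 0.05, "grip": 0},
  {"ax": 0, "ay": 0, "az": 0, "tx": 0, "ty": 0, "tz": 0, "grip": 0},
])

```text
clock: 15.83
ee_pos: [0.64, 0.1662, 0.0489]
orientation: [0.084, 0.963, -0.022, 0.257]
force: [-0.1, 1.0, 0.4]
opening: -0.0
grip_force: 0.0
```

```bash
python3 pp.py
```

```text
t 15.8333 pos [0.64   0.1662 0.0489] open -2.2832530847003478e-05 f [-0.131   0.9516  0.3877] grip 0.0
[[-0.8542  0.1729  0.4904]
 [ 0.15    0.9849 -0.086 ]
 [-0.4979  0.0001 -0.8673]]
sander frame of mouth: x -0.03166560853087608 y -2.3017655169266238e-05 z 0.048942424490257555 q [ 0.1635  0.2977  2.0068 -0.4635  0.3772 -0.8405]
```

Emit:
step_arm([
  {"ax": 0, "ay": 0, "az": 0, "tx": -0.065, "ty": 0, "tz": 0.036, "grip": 0},
  {"ax": 0, "ay": 0, "az": 0, "tx": -0.065, "ty": 0, "tz": 0.036, "grip": 0},
  {"ax": 0, "ay": 0, "az": 0, "tx": -0.065, "ty": 0, "tz": 0.036, "grip": 0},
  {"ax": 0, "ay": 0, "az": 0, "tx": 0, "ty": 0, "tz": 0, "grip": 0},
])

```text
clock: 16.17
ee_pos: [0.6485, 0.1646, 0.0489]
orientation: [0.084, 0.963, -0.022, 0.256]
force: [0.6, 0.0, 0.3]
opening: -0.0001
grip_force: 0.0
```

```bash
python3 pp.py
```

```text
t 16.1667 pos [0.6485 0.1646 0.0489] open -0.00014392590683802905 f [0.6245 0.0159 0.3443] grip 0.01726675753161544
[[-0.8544  0.173   0.49  ]
 [ 0.15    0.9849 -0.0861]
 [-0.4975 -0.0001 -0.8674]]
sander frame of mouth: x -0.022966788265010862 y -0.00011896912731529374 z 0.04891712400687842 q [ 0.1581  0.3117  1.9882 -0.4527  0.3799 -0.856 ]
```

Emit:
step_arm([
  {"ax": 0, "ay": 0, "az": 0, "tx": -0.043, "ty": 0, "tz": 0.025, "grip": 0},
  {"ax": 0, "ay": 0, "az": 0, "tx": -0.043, "ty": 0, "tz": 0.025, "grip": 0},
  {"ax": 0, "ay": 0, "az": 0, "tx": 0, "ty": 0, "tz": 0, "grip": 0},
])

```text
clock: 16.42
ee_pos: [0.6505, 0.1643, 0.0487]
orientation: [0.084, 0.963, -0.023, 0.255]
force: [-9.9, 1.3, 7.6]
opening: 0.0
grip_force: 5.1
```

Emit:
step_arm([
  {"ax": 0, "ay": 0, "az": 0, "tx": -0.043, "ty": 0, "tz": 0.025, "grip": 0},
  {"ax": 0, "ay": 0, "az": 0, "tx": 0, "ty": 0, "tz": 0, "grip": 0},
])

```text
clock: 16.58
ee_pos: [0.6507, 0.1642, 0.0486]
orientation: [0.084, 0.963, -0.024, 0.253]
force: [-20.3, 2.6, 14.9]
opening: -0.0001
grip_force: 10.3
```

```bash
python3 pp.py
python3 - <<'E'
from h import *
im,d,C=slatfit('wrist'); cv2.imwrite('pics/w7.png',im[...,::-1]);np.save('w7c.npy',C)
E
```

```text
t 16.5833 pos [0.6507 0.1642 0.0486] open -8.753599598597431e-05 f [-20.2628   2.5589  14.8884] grip 10.29638908803463
[[-0.8578  0.1745  0.4835]
 [ 0.1504  0.9847 -0.0885]
 [-0.4915 -0.0032 -0.8709]]
sander frame of mouth: x -0.02073858031542586 y -0.00014436265553702254 z 0.04855866101254683 q [ 0.1574  0.3176  1.9792 -0.4435  0.39   -0.8659]
slat 0.73 [230.8, 268.8, 100.9, 44.8] [0.659  0.1467 0.0521] 1278
  tilt 1.5627448320942723 n [ 0.9848 -0.1734  0.0081] inplane ang 1.558452175668216 size 49.619266510009766 20.38105583190918 ctr [0.659  0.1628 0.0505]
```

View pics/w7.png

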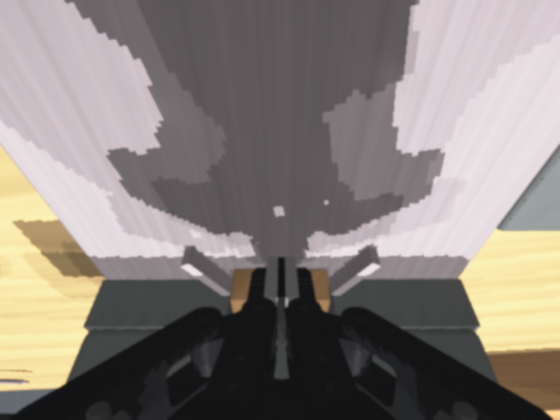

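Slat home: rear face 12.3 mm before the mouth, square (yaw -0.174), 20 N reaction against the stop. Retreating and going behind the lock lever.

Emit:
step_arm([
  {"ax": 0, "ay": 0, "az": 0, "tx": 0.2, "ty": 0, "tz": -0.11, "grip": 0},
  {"ax": 0, "ay": 0, "az": 0, "tx": 0.43, "ty": 0, "tz": -0.25, "grip": 0},
  {"ax": 0, "ay": 0, "az": 0, "tx": 0.6, "ty": 0, "tz": -0.7, "grip": 0},
  {"ax": 0, "ay": 0, "az": 0, "tx": 0.6, "ty": 0, "tz": -0.7, "grip": 0},
  {"ax": 0, "ay": 0, "az": 0, "tx": 0.6, "ty": 0, "tz": -0.7, "grip": 0},
  {"ax": 0, "ay": 0, "az": 0, "tx": 0.6, "ty": 0, "tz": -0.7, "grip": 0},
  {"ax": 0, "ay": 0, "az": 0, "tx": 0.6, "ty": 0, "tz": -0.7, "grip": 0},
  {"ax": 0, "ay": 0, "az": 0, "tx": 0, "ty": 0, "tz": 0, "grip": 0},
])

```text
clock: 17.35
ee_pos: [0.4505, 0.1997, 0.1117]
orientation: [0.083, 0.963, -0.022, 0.257]
force: [0.7, 0.1, -0.5]
opening: 0.0
grip_force: 0.0
```

Emit:
step_arm([
  {"ax": 0, "ay": 0, "az": 0, "tx": 0, "ty": 0.76, "tz": 0, "grip": 0},
  {"ax": 0, "ay": 0, "az": 0, "tx": 0, "ty": 0.76, "tz": 0, "grip": 0},
  {"ax": 0, "ay": 0, "az": 0, "tx": 0, "ty": 0.76, "tz": 0, "grip": 0},
  {"ax": 0, "ay": 0, "az": 0, "tx": 0, "ty": 0.76, "tz": 0, "grip": 0},
  {"ax": 0, "ay": 0, "az": 0, "tx": 0, "ty": 0.76, "tz": 0, "grip": 0},
  {"ax": 0, "ay": 0, "az": 0, "tx": 0, "ty": 0, "tz": 0, "grip": 0},
])

```text
clock: 17.85
ee_pos: [0.4825, 0.3533, 0.1117]
orientation: [0.082, 0.962, -0.02, 0.258]
force: [0.1, -0.7, 0.9]
opening: -0.0001
grip_force: 0.0
```

```bash
python3 pp.py
python3 - <<'E'
from h import *
c,sn=np.cos(.171),np.sin(.171)
for cam in ['wrist','scene']:
    im,d=bot.camera(cam);C=cloud(cam,d);cv2.imwrite(f'pics/l_{cam}.png',im[...,::-1])
    for r in bot.spot_point(cam,'lock_tip')[:1]:
        p=C[int(r['xy'][1]),int(r['xy'][0])];print(cam,r,p,p[0]*c-p[1]*sn-.634,p[0]*sn+p[1]*c-.2727)
E
```

```text
t 17.85 pos [0.4825 0.3533 0.1117] open -0.00010503970784817911 f [ 0.0705 -0.7146  0.9127] grip 0.0
[[-0.8535  0.1685  0.4931]
 [ 0.148   0.9857 -0.0808]
 [-0.4996  0.004  -0.8662]]
sander frame of mouth: x -0.2186181642675457 y 0.15755206299532326 z 0.11167163358018029 q [ 0.6084  0.1281  2.0686 -0.6157  0.6469 -0.3495]
wrist {'xy': [277.0, 354.4], 'p': 0.87} [0.5183 0.343  0.1374] -0.1816162106219481 0.15349553092928309
scene {'xy': [380.1, 337.9], 'p': 0.5} [0.5394 0.3423 0.1435] -0.1606787543701903 0.15644188814617238
```

Emit:
step_arm([
  {"ax": 0, "ay": 0, "az": 0, "tx": -0.195, "ty": 0, "tz": 0.112, "grip": 0},
  {"ax": 0, "ay": 0, "az": 0, "tx": -0.195, "ty": 0, "tz": 0.112, "grip": 0},
  {"ax": 0, "ay": 0, "az": 0, "tx": -0.195, "ty": 0, "tz": 0.112, "grip": 0},
  {"ax": 0, "ay": 0, "az": 0, "tx": -0.195, "ty": 0, "tz": 0.112, "grip": 0},
  {"ax": 0, "ay": 0, "az": 0, "tx": -0.195, "ty": 0, "tz": 0.112, "grip": 0},
  {"ax": 0, "ay": 0, "az": 0, "tx": -0.195, "ty": 0, "tz": 0.112, "grip": 0},
  {"ax": 0, "ay": 0, "az": 0, "tx": -0.195, "ty": 0, "tz": 0.112, "grip": 0},
  {"ax": 0, "ay": 0, "az": 0, "tx": -0.195, "ty": 0, "tz": 0.112, "grip": 0},
  {"ax": 0, "ay": 0, "az": 0, "tx": 0, "ty": 0, "tz": 0, "grip": 0},
])

```text
clock: 18.8
ee_pos: [0.5534, 0.3357, 0.111]
orientation: [0.084, 0.962, -0.022, 0.257]
force: [-0.8, 0.0, 0.2]
opening: 0.0003
grip_force: 0.0
```

```bash
cat > lk.py <<'E'
from h import *
c,sn=np.cos(.171),np.sin(.171)
for cam in ['wrist','scene','side']:
    im,d=bot.camera(cam);C=cloud(cam,d);cv2.imwrite(f'pics/k_{cam}.png',im[...,::-1])
    for r in bot.spot_point(cam,'lock_tip')[:1]:
        p=C[int(r['xy'][1]),int(r['xy'][0])];print(cam,r,p,p[0]*c-p[1]*sn-.634,p[0]*sn+p[1]*c-.2727)
E
python3 pp.py;python3 lk.py
```

```text
t 18.8 pos [0.5534 0.3357 0.111 ] open 0.00028096789557169137 f [-0.7873  0.0425  0.179 ] grip 0.0
[[-0.8537  0.1739  0.4908]
 [ 0.151   0.9848 -0.0863]
 [-0.4984  0.0005 -0.867 ]]
sander frame of mouth: x -0.14577164961239142 y 0.15223492407658223 z 0.11103060036335169 q [ 0.5107  0.214   1.9694 -0.5741  0.6192 -0.4691]
wrist {'xy': [283.9, 349.5], 'p': 0.62} [0.5566 0.3364 0.1462] -0.1427837939985182 0.15351417762060848
scene {'xy': [364.0, 339.0], 'p': 0.72} [0.5729 0.3351 0.1546] -0.126449916102222 0.15502752048134427
side {'xy': [289.8, 114.9], 'p': 0.49} [0.589  0.5658 0.0028] -0.14984025771054998 0.3851126832260156
```

Lever is upright now; push on to its stop in small steps.

Emit:
step_arm([
  {"ax": 0, "ay": 0, "az": 0, "tx": -0.13, "ty": 0, "tz": 0.075, "grip": 0},
  {"ax": 0, "ay": 0, "az": 0, "tx": -0.13, "ty": 0, "tz": 0.075, "grip": 0},
  {"ax": 0, "ay": 0, "az": 0, "tx": -0.13, "ty": 0, "tz": 0.075, "grip": 0},
  {"ax": 0, "ay": 0, "az": 0, "tx": -0.09, "ty": 0, "tz": 0.05, "grip": 0},
  {"ax": 0, "ay": 0, "az": 0, "tx": 0, "ty": 0, "tz": 0, "grip": 0},
])

```text
clock: 19.52
ee_pos: [0.5744, 0.3319, 0.1108]
orientation: [0.084, 0.963, -0.022, 0.257]
force: [-0.2, 0.2, -0.4]
opening: 0.0003
grip_force: 0.0
```

Emit:
step_arm([
  {"ax": 0, "ay": 0, "az": 0, "tx": -0.065, "ty": 0, "tz": 0.037, "grip": 0},
  {"ax": 0, "ay": 0, "az": 0, "tx": 0, "ty": 0, "tz": 0, "grip": 0},
])

```text
clock: 19.68
ee_pos: [0.5767, 0.3316, 0.1107]
orientation: [0.084, 0.963, -0.022, 0.257]
force: [-0.0, -0.3, -0.9]
opening: -0.0002
grip_force: 0.1
```

Emit:
step_arm([
  {"ax": 0, "ay": 0, "az": 0, "tx": -0.05, "ty": 0, "tz": 0.03, "grip": 0},
  {"ax": 0, "ay": 0, "az": 0, "tx": 0, "ty": 0, "tz": 0, "grip": 0},
])

```text
clock: 19.85
ee_pos: [0.5783, 0.3313, 0.1103]
orientation: [0.084, 0.963, -0.022, 0.256]
force: [-2.2, 1.1, 0.5]
opening: -0.0
grip_force: 1.0
```

```bash
python3 pp.py;python3 lk.py
```

```text
t 19.85 pos [0.5783 0.3313 0.1103] open -1.6483478895140382e-06 f [-2.1952  1.1046  0.524 ] grip 0.9649810854170937
[[-0.8548  0.1733  0.4892]
 [ 0.1503  0.9849 -0.0863]
 [-0.4968 -0.0003 -0.8679]]
sander frame of mouth: x -0.1204631827732533 y 0.15214304125717615 z 0.11031369000659823 q [ 0.4822  0.2488  1.9279 -0.5549  0.6135 -0.5125]
wrist {'xy': [286.3, 332.3], 'p': 0.88} [0.5571 0.3374 0.1486] -0.14244565108513108 0.1545684809183781
scene {'xy': [346.0, 349.8], 'p': 0.73} [0.6064 0.3281 0.1428] -0.09225271392398593 0.15383863713194962
side {'xy': [298.3, 119.8], 'p': 0.64} [0.5972 0.3242 0.1422] -0.10063078492633415 0.14838419583052104
```

Emit:
step_arm([
  {"ax": 0, "ay": 0, "az": 0, "tx": -0.05, "ty": 0, "tz": 0.03, "grip": 0},
  {"ax": 0, "ay": 0, "az": 0, "tx": 0, "ty": 0, "tz": 0, "grip": 0},
])

```text
clock: 20.32
ee_pos: [0.579, 0.3313, 0.11]
orientation: [0.084, 0.963, -0.023, 0.255]
force: [-11.3, 0.7, 4.8]
opening: -0.0
grip_force: 6.0
```

Emit:
step_arm([
  {"ax": 0, "ay": 0, "az": 0, "tx": -0.02, "ty": 0, "tz": 0.01, "grip": 0},
  {"ax": 0, "ay": 0, "az": 0, "tx": 0, "ty": 0, "tz": 0, "grip": 0},
])

```text
clock: 20.48
ee_pos: [0.5791, 0.3312, 0.1099]
orientation: [0.084, 0.963, -0.023, 0.254]
force: [-13.4, 1.9, 6.1]
opening: 0.0007
grip_force: 7.6
```

Hard against the stop. Retreat and check everything.

Emit:
step_arm([
  {"ax": 0, "ay": 0, "az": 0, "tx": 0.22, "ty": 0, "tz": -0.12, "grip": 0},
  {"ax": 0, "ay": 0, "az": 0, "tx": 0.4, "ty": 0, "tz": -0.23, "grip": 0},
  {"ax": 0, "ay": 0, "az": 0, "tx": 0.7, "ty": 0, "tz": -0.4, "grip": 0},
  {"ax": 0, "ay": 0, "az": 0, "tx": 0.7, "ty": 0, "tz": -0.4, "grip": 0},
  {"ax": 0, "ay": 0, "az": 0, "tx": 0.4, "ty": 0, "tz": -0.4, "grip": 0},
  {"ax": 0, "ay": 0, "az": 0, "tx": -0.2, "ty": 0, "tz": -0.5, "grip": 0},
  {"ax": 0, "ay": 0, "az": 0, "tx": 0, "ty": 0, "tz": 0, "grip": 0},
  {"ax": 0, "ay": 0, "az": 0, "tx": 0, "ty": 0, "tz": 0, "grip": 0},
])

```text
clock: 21.15
ee_pos: [0.4668, 0.3521, 0.1396]
orientation: [0.084, 0.962, -0.021, 0.258]
force: [-0.3, 0.3, -0.1]
opening: 0.0005
grip_force: 0.0
```

```bash
python3 pp.py;python3 lk.py
python3 - <<'E'
import cv2,numpy as np
a=cv2.imread('pics/k_scene.png')[150:420,170:420]; b=cv2.imread('pics/k_side.png')[90:290,250:400]
cv2.imwrite('pics/fin.png',np.hstack([cv2.resize(a,(400,432)),cv2.resize(b,(324,432))]))
E
```

```text
t 21.15 pos [0.4668 0.3521 0.1396] open 0.0005419143117449175 f [-0.2807  0.3053 -0.0902] grip 0.0
[[-0.8525  0.172   0.4936]
 [ 0.1506  0.9851 -0.0833]
 [-0.5006  0.0033 -0.8657]]
sander frame of mouth: x -0.233891313316765 y 0.15374510883928033 z 0.1396024973007977 q [ 0.6257  0.0604  2.0821 -0.5853  0.7016 -0.3746]
wrist {'xy': [280.5, 349.6], 'p': 0.67} [0.5879 0.3298 0.133 ] -0.11078687592021885 0.15229191179157248
scene {'xy': [346.9, 353.7], 'p': 0.61} [0.6097 0.3326 0.139 ] -0.08981246951384114 0.15882693766949468
side {'xy': [299.2, 115.9], 'p': 0.42} [ 0.629   0.5684 -0.0043] -0.11085614066671279 0.3944107063178222
```

View pics/fin.png

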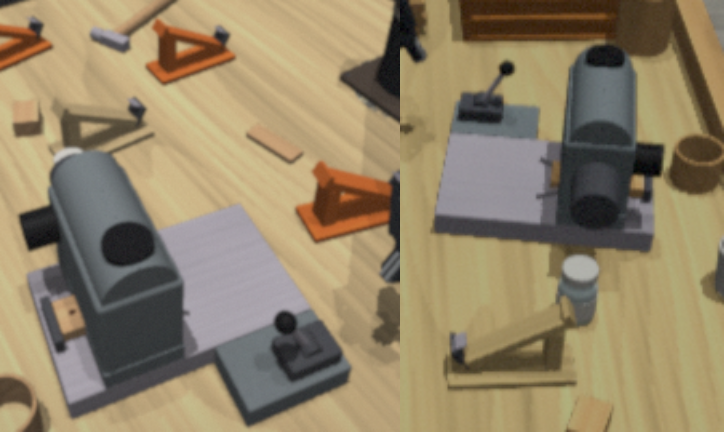

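The picture shows the slat through the head and against the stop (left half, (70,312)). The lever leans away (right half, (495,90)), the rack is empty with its keeper shut at (458,345), and the bystanders are in place.

```bash
python3 -c "
from workcell import bot
print(bot.sign_off())"
```

```text
the job is handed in; nothing more can be done
None
```

I handed the job in at about 21 s of the 61 s allowed: slat home against the end stop, lock lever thrown to its stop, rack keeper shut and bystanders in place by the last pictures; `sign_off` gave no verdict.

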